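# Break down the pile of printed gearbox parts into the kit nests

## Task

The four parts of a 3D-printed gearbox stand piled up on the printer's build plate. Take the pile down one part at a time, from the top, and set each part upright into the kit nest whose raised outline has its shape, so that it lies flat inside the outline (the square housing must be turned to suit its square). Set the parts down, do not drop or topple any of them, and leave the glue stick and the scraper where they are.

Things in the scene. Friction and masses are not known exactly. Their poses are not given: they have to be found in the camera images.
- sun_mid (a point): sun gear of a printed gearbox, grey plastic, the smallest part, on top of the pile at the start: a small toothed cylinder, 20 mm across the teeth, 26 mm high, any way round alike. It may be gripped across any diameter. This point is its centre, half-way up (13 mm above its underside); z along its axis, up at the start. It stands loose on the carrier.
- carrier_mid (a point): planet carrier, grey plastic, second from the top: a hexagonal block with three pin holes in its top face, 38 mm across flats (44 mm across corners), 24 mm high. This point is its centre, 12 mm above its underside; z up; its corners lie along +-x and every 60 degrees from there, so one pair of flats faces +-y (grip across y, or at 60 degrees from it). It stands loose on the ring gear.
- ring_mid (a point): ring gear, grey plastic, third from the top: a round open ring, 50 mm outside diameter, 36 mm inside (33 mm between the inner teeth), 24 mm high. It may be gripped across any outside diameter. This point is its centre, 12 mm above its underside; z up. It stands loose on the housing.
- housing_mid (a point): motor housing, grey plastic, the bottom of the pile: a square block 58 x 58 mm, 26 mm high, with a screw hole in each corner. This point is its centre, 13 mm above its underside; z up, x and y along its sides (grip across x or y). It stands loose on the printer's dark build plate, a fixed sheet 2 mm thick. The parts of the pile are centred on one another to within about 3 mm, each turned its own way.
- nest_small: a fixed white printed tile, 90 x 90 mm and 3 mm thick, with a raised white outline on it, lined inside with thin dark rubber: a small ring, 38 mm inside diameter, centred on the tile. The outline stands 3 mm above the tile's top (6 mm above the bench) and is 4 mm wide. It is the nest of the sun gear. Origin: centre of the tile's underside, on the bench; z up, x and y along the tile's sides.
- nest_hex: a fixed white printed tile, 90 x 90 mm and 3 mm thick, with a raised white outline on it, lined inside with thin dark rubber: a hexagon, 54 mm across flats inside, centred on the tile, with corners along +-x. The outline stands 3 mm above the tile's top (6 mm above the bench) and is 4 mm wide. It is the nest of the carrier. Origin: centre of the tile's underside, on the bench; z up, x and y along the tile's sides.
- nest_round: a fixed white printed tile, 90 x 90 mm and 3 mm thick, with a raised white outline on it, lined inside with thin dark rubber: a large ring, 66 mm inside diameter, centred on the tile. The outline stands 3 mm above the tile's top (6 mm above the bench) and is 4 mm wide. It is the nest of the ring gear. Origin: centre of the tile's underside, on the bench; z up, x and y along the tile's sides.
- nest_square: a fixed white printed tile, 90 x 90 mm and 3 mm thick, with a raised white outline on it, lined inside with thin dark rubber: a square, 74 x 74 mm inside, centred on the tile, its sides along x and y. The outline stands 3 mm above the tile's top (6 mm above the bench) and is 4 mm wide. It is the nest of the housing. Origin: centre of the tile's underside, on the bench; z up, x and y along the tile's sides.
- glue: bystander: a glue stick standing upright on the bench, 28 mm diameter, 95 mm high, white with an orange cap. Origin at the centre of its underside. Leave it alone.
- scraper: bystander: a plate scraper lying flat on the bench, about 190 mm long along its x (black handle towards -x, steel blade 50 mm wide towards +x), 18 mm high. Origin on the bench, midway along its length. Leave it alone.
Mind the look-alikes: they are no part of the job. Leave any orange or pink look-alike of the part that bears ring_mid alone. What is shaped like the part that bears housing_mid but purple is not meant.

How it is judged:
By the outcome, as a careful person would: the job done as asked, in the order asked, and still so for the second after the job is handed in, with the robot touching nothing.
It also fails if it takes over 96 s, if anything falls off the work surface, if the arm or the gripper's body presses on something with over 40 N, if the wrist force passes 120 N, or if a joint passes its speed limit or range.

## Robot

A 6-joint arm with a two-finger parallel gripper is mounted at the origin on the work surface. World frame = base frame: x ahead of the robot, y to its left, z up, the work surface at z = 0. Lengths are in m, angles in rad, forces in N, time in s.
With the tool pointing down it reaches from about 0.225 to 0.875 m from the base axis. Payload 3.4 kg.
Tool frame: the origin (TCP) lies on the centre line of the jaws, within the pads' length; the fingertips stand 11 mm ahead of it and the grasp point (between the pads) lies 8 mm behind it; z points along the fingers, y is the line along which they close (so a half turn about z gives the same grasp; the last joint's range is limited). The gripper opens to 85 mm and grips with 20 to 120 N. Pads are 22 mm wide; open, the fingers measure 114 mm over their backs; the gripper's body (76 mm by 85 mm) begins 54 mm behind the grasp point. The pads swing forward as they close: fully open they stand 13 mm farther back than shut.
Start: joints at [-1.449, 0.276, 1.505, -0, 1.361, -0.121], TCP at [0.138, -0.558, 0.242] pointing down, gripper open.
Joint ranges: [-2.89, 2.89], [-0.75, 2.08], [0.22, 2.7], [-1.18, 4.32], [0.11, 2.71], [-2.7, 2.7]. Speed limits (rad/s): [2.57, 2.57, 3.14, 3.14, 3.14, 3.14].

## Interface

Orientations are given as a unit quaternion [w, x, y, z].
In Python, from rig import manip, eyes, job gives the robot as it stands.
- The arm moves only by the tool drive_tool, never from a script. Its argument "rows" is a list of rows, each a list of 3 entries, a list of its own where there are three numbers: the turn, a rotation vector about the world's x, y, z in rad, then the shift along the world's x, y, z in cm, then the finger opening in cm, from 0 to 8.54. A call has 1 to 8 rows; each row shifts and turns the commanded pose from where the row before left it; what a row does not reach is not made up. A row lasts 1/8 s, in which the tool goes at most 62.5 mm and 10.7 degrees, less where a joint would pass 70% of its speed; a pose out of reach is approached as far as the arm can. A call is refused whole if a number of a shift passes 6.25 or a number of a turn 0.188, either way. A call with a gripper value outside its range is refused whole. The fingers move at their own pace and stop on an object; "force" is the grip in N (left out, the last holds). Time passes only in rows, so rows that do not move let the fingers close. It gives the time, the measured TCP pose, the force, the opening and the grip force at its end, in the units of the state.
- manip.get_state(): the state, without advancing time (a new reading comes with each control period).
- eyes.get_image(name): name is "side" or "top"; returns the picture (400x640x3 uint8, red, green, blue); there is no depth.
- eyes.get_calibration(name): a dict with "camera_matrix" (3x3 intrinsics, pixels), "k1" (the pictures are not rectified: a ray, as slopes to the right and down, at radius r is drawn at 1 + k1 r^2 times it, then the intrinsics apply), "view" (4x4, takes a point from world to camera coordinates). Camera axes: x right, y up, looking along -z (the intrinsics and any distortion apply to the point x, -y, -z); pixel columns grow to the right and rows downward; lengths in m; the calibration is good to about 2 mm. A picture is of the moment at which its call begins. get_calibration takes no time and is no camera call.
- job.sign_off(): hands the job in; it is judged then, once.
The state is a dict: "clock": time; "qpos": joint angles; "qd": joint speeds; "effort": joint torques, N m; "position": TCP position; "ee_rot": TCP orientation; "contact_force": force on the tool from outside, world axes, zero at the start; "moment": the same for the moment, N m; "width": finger opening in m; "gripper_force": force on a finger pad.
Only numpy, scipy, OpenCV 4.12 (cv2) and the standard library are available. Lean on these libraries where they do the work, as an engineer would, in place of code of your own. Each camera call takes 0.05 s, during which the arm holds its last target. There are 200 camera calls.

## Working session

There is one attempt and no reset: what is moved stays moved. The work goes in short steps, Python scripts to look and compute and a tool call to move; the robot and the scene stay as the last step left them, time stands still between calls to the robot, and variables do not carry over. Pictures are saved under pics/ and viewed, at most 14 in all, crops included, and the job is handed in when it is done.

Besides the shell and the picture viewer there is one more tool, called after "Emit:" by a JSON object that holds its "method" and its "body". drive_tool: Moves the arm, as the interface text tells. Its arguments: {"type":"object","properties":{"rows":{"type":"array"},"force":{"type":"number"}},"required":["rows"]}

```bash
mkdir -p pics; ls; python3 - <<'E'
from rig import manip, eyes
import cv2
for n in("top","side"):
    cv2.imwrite(f"pics/{n}0.png",eyes.get_image(n)[:,:,::-1]); print(eyes.get_calibration(n))
print(manip.get_state())
E
```

```text
pics
{'camera_matrix': array([[450.82217791,   0.        , 320.47246643],
       [  0.        , 450.82217791, 199.89000394],
       [  0.        ,   0.        ,   1.        ]]), 'k1': 0.014638175662574124, 'view': array([[-1.22720709e-01, -9.92441040e-01,  6.40363670e-04,
         5.80206781e-02],
       [ 9.69803706e-01, -1.19784402e-01,  2.12444035e-01,
        -5.55331735e-01],
       [-2.10761474e-01,  2.66923097e-02,  9.77173025e-01,
        -8.22177318e-01],
       [ 0.00000000e+00,  0.00000000e+00,  0.00000000e+00,
         1.00000000e+00]])}
{'camera_matrix': array([[392.08958441,   0.        , 318.63186589],
       [  0.        , 392.08958441, 200.94879505],
       [  0.        ,   0.        ,   1.        ]]), 'k1': -0.01303610256979809, 'view': array([[ 0.9279762 , -0.37186547, -0.02400497, -0.50411799],
       [ 0.19855212,  0.43891044,  0.87631882, -0.17605232],
       [-0.31533668, -0.81796925,  0.48113313, -0.65367092],
       [ 0.        ,  0.        ,  0.        ,  1.        ]])}
{'clock': 0.1, 'qpos': array([-1.44900127e+00,  2.76499936e-01,  1.50600678e+00, -1.21156131e-05,
        1.36069795e+00, -1.20995811e-01]), 'qd': array([ 0.00066289, -0.00083737, -0.00248497,  0.00094499,  0.00086858,
       -0.00178475]), 'effort': array([ 1.36517858e-03, -4.17700088e+01, -2.46404511e+01, -1.63428845e-04,
        5.79696833e-03,  4.77825939e-07]), 'position': array([ 0.13817449, -0.557682  ,  0.24154424]), 'ee_rot': array([-8.06004215e-04,  9.92640143e-01,  1.21098707e-01, -6.24567442e-06]), 'contact_force': array([ 0.48809513, -0.31754697,  0.18898793]), 'moment': array([-0.03282018,  0.00223326, -0.02800802]), 'gripper_force': 0.0, 'width': 0.08530712022273}
```

View pics/top0.png

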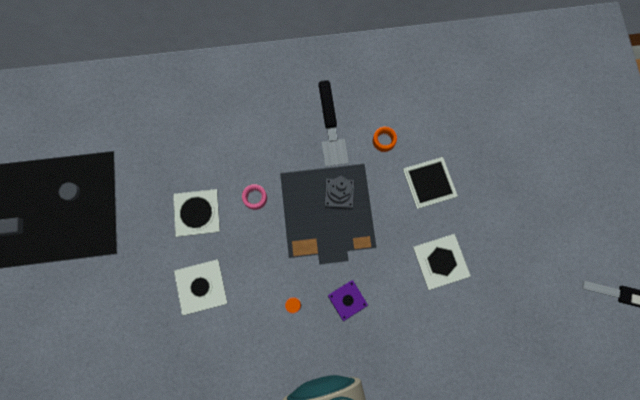

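View pics/side0.png

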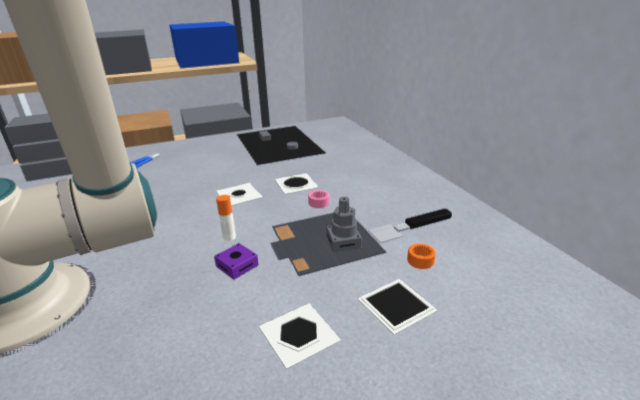

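The top view shows the grey pile at (340,190) on the dark plate. The nests are round (196,212), small (200,287), square (430,182) and hex (442,261). Possible confusions are the orange ring (385,138), the pink ring (255,196), the purple housing (348,300) and the grey bits on the left mat (68,190) and (8,226). I choose the grey pile at (340,190), and will check it in a close crop.

```bash
cat > h.py <<'E'
import numpy as np, cv2
from rig import manip, eyes
C={n:eyes.get_calibration(n) for n in("top","side")}
def ray(n,uv):
    c=C[n]; K=c["camera_matrix"]; V=c["view"]
    # k1 model equals OpenCV's radial k1
    s=cv2.undistortPoints(np.array(uv,float).reshape(-1,1,2),K,np.array([c["k1"],0,0,0.]))[:,0]
    d=np.c_[s[:,0],-s[:,1],-np.ones(len(s))]@V[:3,:3]
    return -V[:3,:3].T@V[:3,3], d
def plane(n,uv,z):
    o,d=ray(n,uv); return o+d*((z-o[2])/d[:,2])[:,None]
def proj(n,P):
    c=C[n]; p=np.atleast_2d(P)@c["view"][:3,:3].T+c["view"][:3,3]
    s=p[:,:2]*[1,-1]/-p[:,2:]; r2=(s**2).sum(1)[:,None]
    s=s*(1+c["k1"]*r2); K=c["camera_matrix"]
    return s@K[:2,:2].T+K[:2,2]
def two(a,b):
    o1,d1=ray("top",a);o2,d2=ray("side",b);A=np.c_[d1[0],-d2[0]]
    t=np.linalg.lstsq(A,o2-o1,rcond=None)[0]; p,q=o1+t[0]*d1[0],o2+t[1]*d2[0]
    return (p+q)/2,np.linalg.norm(p-q)
E
python3 - <<'E'
from h import *
for n,g in(("top",{"round":(196,212),"small":(200,287),"square":(430,182),"hex":(442,261)}),("side",{"round":(296,182),"small":(238,193),"square":(397,303),"hex":(299,332)})):
    im=cv2.imread(f"pics/{n}0.png"); w=((im.min(2)>185)*255).astype(np.uint8)
    cs,_=cv2.findContours(w,cv2.RETR_EXTERNAL,cv2.CHAIN_APPROX_NONE)
    for k,p in g.items():
        c=[c for c in cs if cv2.pointPolygonTest(c,p,False)>0]
        if not c: print(n,k,"none");continue
        P=plane(n,c[0][:,0],.003)[:,:2]
        r=cv2.minAreaRect((P*1000).astype(np.float32)); print(n,k,np.round(r[0],1),np.round(r[1],1),round(r[2],1))
t=cv2.imread("pics/top0.png")[165:220,310:370]; s=cv2.imread("pics/side0.png")[185:260,310:385]
cv2.imwrite("pics/c0.png",np.hstack([cv2.resize(x,(400,400),interpolation=cv2.INTER_CUBIC) for x in(t,s)]))
E
```

```text
top round none
top small none
top square none
top hex none
side round none
side small [424.6 247.3] [91.7 98.1] 7.4
side square [ 581.1 -246. ] [92.5 93.8] 9.8
side hex [ 415.2 -239.9] [91.8 94. ] 10.6
```

View pics/c0.png

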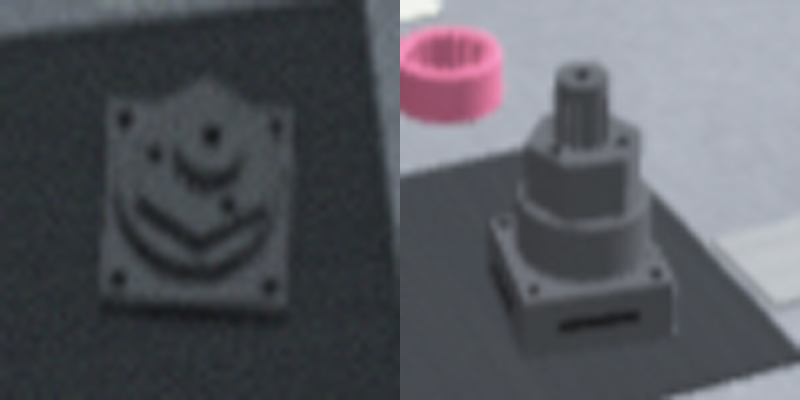

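The crop confirms the grey pile, sun on top with its hole at about (341.5,183). Carrier, ring and housing sit below it, and the housing's corner holes are visible. Next I measure.

```bash
cat >> h.py <<'E'
def cr(n,p,x0,y0,sx,sy): # crop px -> image px (cv2.resize half-pixel)
    return [(p[0]+.5)/sx-.5+x0,(p[1]+.5)/sy-.5+y0]
E
python3 - <<'E'
from h import *
im=cv2.imread("pics/top0.png"); print(im[205,175],im[212,180],im[284,182])
for n,th,g in(("top",150,{"round":(196,212),"small":(200,287),"square":(430,182),"hex":(442,261)}),("side",185,{"round":(296,182)})):
    im=cv2.imread(f"pics/{n}0.png"); w=((im.min(2)>th)*255).astype(np.uint8)
    cs,_=cv2.findContours(w,cv2.RETR_EXTERNAL,cv2.CHAIN_APPROX_NONE)
    for k,p in g.items():
        c=[c for c in cs if cv2.contourArea(c)>150 and np.hypot(*(c[:,0].mean(0)-p))<20]
        if not c: print(n,k,"none");continue
        P=plane(n,c[0][:,0],.003)[:,:2]
        r=cv2.minAreaRect((P*1000).astype(np.float32)); print(n,k,np.round(r[0],1),np.round(r[1],1),round(r[2],1))
        # dark floor
        d=((im.max(2)<100)*255).astype(np.uint8); ds,_=cv2.findContours(d,cv2.RETR_EXTERNAL,cv2.CHAIN_APPROX_NONE)
        for e in ds:
            if cv2.contourArea(e)>60 and np.hypot(*(e[:,0].mean(0)-p))<8:
                Q=plane(n,e[:,0],.003)[:,:2]*1000; print("  dark",np.round(cv2.minAreaRect(Q.astype(np.float32)),1) if 0 else cv2.minAreaRect(Q.astype(np.float32)))
T=lambda p:cr("top",p,310,165,400/60,400/55); S=lambda p:cr("side",p,310,185,400/75,400/75)
print("sun",plane("top",[T((212,134))],.102),plane("side",[S((180,73))],.102),two([T((212,134))],[S((180,73))]))
h=plane("top",[T(p) for p in((125,118),(278,127),(270,286),(119,278))],.028); print("hous",h,h.mean(0))
hs=plane("side",[S(p) for p in((103,222),(255,272),(133,289))],.028); print(hs)
print("pins",plane("top",[T((155,154)),T((227,204))],.076))
print("pins s",plane("side",[S((222,141))],.076))
E
```

```text
[177 191 179] [73 77 72] [181 192 182]
top round [576.4 246.9] [89.2 89.8] 89.6
  dark ((576.9830322265625, 247.75177001953125), (62.320899963378906, 64.50119018554688), 39.976810455322266)
top small [424.4 248.8] [90.4 90.6] 7.1
  dark ((423.5844421386719, 249.56338500976562), (33.87405776977539, 35.664005279541016), 86.06056213378906)
top square [ 581.1 -244.5] [89.  89.2] 9.9
  dark ((581.1259765625, -245.5455322265625), (72.57597351074219, 72.3590087890625), 9.78420639038086)
top hex [ 414.8 -239. ] [90.  89.4] 10.5
  dark ((414.6350402832031, -239.94805908203125), (52.019283294677734, 57.531883239746094), 40.13596725463867)
side round [576.7 245.3] [97.5 91.8] 89.3
  dark ((577.0501098632812, 248.82183837890625), (48.22685623168945, 61.14908218383789), 65.25987243652344)
sun [[ 0.57649446 -0.05225217  0.102     ]] [[ 0.57579151 -0.05147849  0.102     ]] (array([ 0.57596505, -0.05208805,  0.10240058]), np.float64(0.0008697722605395233))
hous [[ 0.60280661 -0.03225383  0.028     ]
 [ 0.59445783 -0.07851099  0.028     ]
 [ 0.54950743 -0.06983899  0.028     ]
 [ 0.55738372 -0.02462944  0.028     ]] [ 0.5760389  -0.05130831  0.028     ]
[[ 0.55696135 -0.02370381  0.028     ]
 [ 0.59435215 -0.07754189  0.028     ]
 [ 0.54916095 -0.06954637  0.028     ]]
pins [[ 0.57956229 -0.03720246  0.076     ]
 [ 0.56348445 -0.05608991  0.076     ]]
pins s [[ 0.58825684 -0.06085119  0.076     ]]
```

Emit:
{"method": "drive_tool", "body": {"rows": [[[0, 0, 0], [2.7, 3.2, -0.2], 8.5], [[0, 0, 0], [2.7, 3.2, -0.2], 8.5], [[0, 0, 0], [2.7, 3.2, -0.2], 8.5], [[0, 0, 0], [2.7, 3.2, -0.2], 8.5], [[0, 0, 0], [2.7, 3.2, -0.2], 8.5], [[0, 0, 0], [2.7, 3.2, -0.2], 8.5], [[0, 0, 0], [2.7, 3.2, -0.2], 8.5], [[0, 0, 0], [2.7, 3.2, -0.2], 8.5]], "force": 30}}

```text
clock: 1.1
position: [0.3548, -0.3009, 0.226]
ee_rot: [-0.0, 0.993, 0.121, -0.0]
contact_force: [0.1, -0.7, 0.3]
width: 0.085
gripper_force: 0.0
```

Emit:
{"method": "drive_tool", "body": {"rows": [[[0, 0, 0], [2.7, 3.2, -0.2], 8.5], [[0, 0, 0], [2.7, 3.2, -0.2], 8.5], [[0, 0, 0], [2.7, 3.2, -0.2], 8.5], [[0, 0, 0], [2.7, 3.2, -0.2], 8.5], [[0, 0, 0], [2.7, 3.2, -0.2], 8.5], [[0, 0, 0], [2.7, 3.2, -0.2], 8.5], [[0, 0, 0], [2.7, 3.1, -0.2], 8.5], [[0, 0, 0], [2.5, 2.5, -0.2], 8.5]]}}

```text
clock: 2.1
position: [0.5688, -0.0527, 0.2098]
ee_rot: [-0.0, 0.993, 0.122, -0.0]
contact_force: [0.1, -0.7, 0.0]
width: 0.085
gripper_force: 0.0
```

Emit:
{"method": "drive_tool", "body": {"rows": [[[0, 0, 0], [0.4, 0.1, -1.0], 8.5], [[0, 0, 0], [0.4, 0.05, -2.5], 8.5], [[0, 0, 0], [0, 0, -2.5], 8.5], [[0, 0, 0], [0, 0, -2.5], 8.5], [[0, 0, 0], [0, 0, -1.2], 8.5], [[0, 0, 0], [0, 0, -0.5], 8.5], [[0, 0, 0], [0, 0, 0], 8.5]]}}

```text
clock: 2.98
position: [0.5764, -0.053, 0.1086]
ee_rot: [0.0, 0.993, 0.121, 0.0]
contact_force: [0.2, 0.4, 0.1]
width: 0.0853
gripper_force: 0.0
```

```bash
python3 - <<'E'
from h import *
t=eyes.get_image("top")[120:240,260:420]; s=eyes.get_image("side")[160:260,280:400]
cv2.imwrite("pics/c1.png",np.hstack([cv2.resize(x,(w,400),interpolation=cv2.INTER_CUBIC) for x,w in((t,400),(s,400))])[:,:,::-1])
print(manip.get_state()["position"])
E
```

```text
[ 0.57681324 -0.05290295  0.10919043]
```

View pics/c1.png

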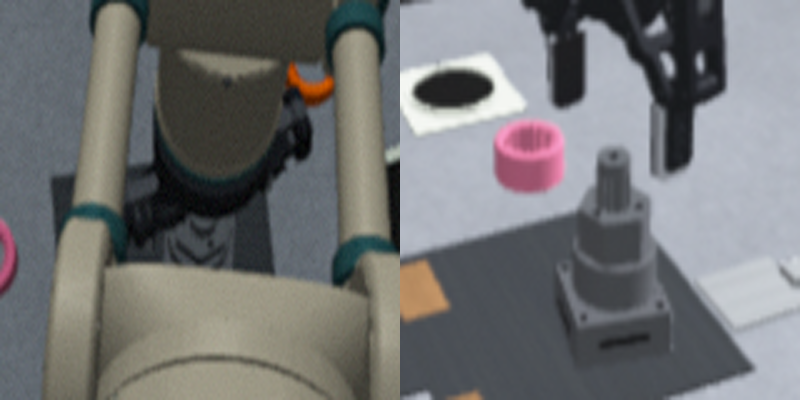

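```bash
python3 - <<'E'
from h import *
p=np.array([.5768,-.0529]); d=np.array([-.240,.971])
for z in(.098,.111):
  for s in(.0425,.057,-.0425,-.057):
    u=proj("side",np.r_[p+s*d,z])[0]; print(z,s,((u[0]-280)*400/120+400).round(),((u[1]-160)*4).round())
E
```

```text
0.098 0.0425 569.0 129.0
0.098 0.057 554.0 118.0
0.098 -0.0425 663.0 197.0
0.098 -0.057 680.0 209.0
0.111 0.0425 568.0 105.0
0.111 0.057 554.0 95.0
0.111 -0.0425 663.0 172.0
0.111 -0.057 681.0 184.0
```

The side view shows the open tips at about (568,105) and (670,176) in the crop, straddling the sun. That matches tips 2 mm behind the TCP when open, so the 11 mm figure is for shut fingers. I lower and grip.

Emit:
{"method": "drive_tool", "body": {"rows": [[[0, 0, 0], [-0.05, 0.1, -0.8], 8.5], [[0, 0, 0], [0, 0, -0.7], 8.5], [[0, 0, 0], [0, 0, 0], 5], [[0, 0, 0], [0, 0, 0], 3], [[0, 0, 0], [0, 0, 0], 1.5], [[0, 0, 0], [0, 0, 0], 1.5], [[0, 0, 0], [0, 0, 0], 1.0], [[0, 0, 0], [0, 0, 0], 1.0]], "force": 30}}

```text
clock: 4.08
position: [0.576, -0.0517, 0.0936]
ee_rot: [0.0, 0.993, 0.121, 0.0]
contact_force: [0.2, 0.0, 1.9]
width: 0.019
gripper_force: 29.4
```

Emit:
{"method": "drive_tool", "body": {"rows": [[[0, 0, 0], [0, 0, 0.5], 1.0], [[0, 0, 0], [0, 0, 1.5], 1.0], [[0, 0, 0], [0, 0, 2.0], 1.0], [[0, 0, 0], [0, 0, 2.0], 1.0], [[0, 0, 0], [-0.7, 1.4, 1.5], 1.0], [[0, 0, 0], [-1.3, 2.5, 0.5], 1.0], [[0, 0, 0], [-1.5, 3.0, 0], 1.0], [[0, 0, 0], [-1.5, 3.0, 0], 1.0]]}}

```text
clock: 5.08
position: [0.5245, 0.049, 0.174]
ee_rot: [-0.0, 0.993, 0.121, 0.0]
contact_force: [0.7, 0.5, 0.4]
width: 0.0188
gripper_force: 29.3
```

Emit:
{"method": "drive_tool", "body": {"rows": [[[0, 0, 0], [-1.5, 3.0, 0], 1.0], [[0, 0, 0], [-1.5, 3.0, 0], 1.0], [[0, 0, 0], [-1.5, 3.0, 0], 1.0], [[0, 0, 0], [-1.5, 3.0, 0], 1.0], [[0, 0, 0], [-1.5, 3.0, -0.5], 1.0], [[0, 0, 0], [-1.5, 3.0, -1.0], 1.0], [[0, 0, 0], [-1.0, 1.8, -1.5], 1.0], [[0, 0, 0], [-0.2, 0.3, -1.5], 1.0]]}}

```text
clock: 6.08
position: [0.4219, 0.25, 0.1286]
ee_rot: [-0.0, 0.992, 0.122, -0.0]
contact_force: [0.2, -0.6, -0.1]
width: 0.0186
gripper_force: 29.4
```

Emit:
{"method": "drive_tool", "body": {"rows": [[[0, 0, 0], [0, 0, -2.0], 1.0], [[0, 0, 0], [0, 0, -2.5], 1.0], [[0, 0, 0], [0, 0, -2.5], 1.0], [[0, 0, 0], [0, 0, -1.5], 1.0], [[0, 0, 0], [0, 0, -0.8], 1.0], [[0, 0, 0], [0, 0, -0.5], 1.0], [[0, 0, 0], [0, 0, -0.4], 1.0], [[0, 0, 0], [0, 0, 0], 1.0]]}}

```text
clock: 7.08
position: [0.4238, 0.2484, 0.0265]
ee_rot: [-0.0, 0.993, 0.121, 0.0]
contact_force: [-0.6, 0.0, -0.1]
width: 0.0189
gripper_force: 29.4
```

Emit:
{"method": "drive_tool", "body": {"rows": [[[0, 0, 0], [0, 0, -0.2], 1.0], [[0, 0, 0], [0, 0, -0.2], 1.0], [[0, 0, 0], [0, 0, -0.1], 1.0], [[0, 0, 0], [0, 0, 0], 1.0]]}}

```text
clock: 7.58
position: [0.4237, 0.2483, 0.0212]
ee_rot: [0.0, 0.993, 0.121, -0.0]
contact_force: [-0.2, -0.9, -0.2]
width: 0.0189
gripper_force: 29.4
```

Emit:
{"method": "drive_tool", "body": {"rows": [[[0, 0, 0], [0, 0, -0.05], 1.0], [[0, 0, 0], [0, 0, -0.05], 1.0], [[0, 0, 0], [0, 0, 0], 1.0]]}}

```text
clock: 7.95
position: [0.4238, 0.2484, 0.0206]
ee_rot: [0.0, 0.993, 0.121, 0.0]
contact_force: [-0.3, -0.9, 3.2]
width: 0.0185
gripper_force: 29.7
```

Emit:
{"method": "drive_tool", "body": {"rows": [[[0, 0, 0], [0, 0, 0], 2.3], [[0, 0, 0], [0, 0, 0], 3.5], [[0, 0, 0], [0, 0, 0], 4.5], [[0, 0, 0], [0, 0, 0], 5.0], [[0, 0, 0], [0, 0, 1.5], 5.0], [[0, 0, 0], [0, 0, 2.5], 5.0], [[0, 0, 0], [0, 0, 3.5], 7.0], [[0, 0, 0], [0, -2.0, 4.0], 8.5]]}}

```text
clock: 8.95
position: [0.4236, 0.2288, 0.136]
ee_rot: [-0.0, 0.993, 0.122, -0.0]
contact_force: [0.9, -0.7, 0.0]
width: 0.0836
gripper_force: 0.0
```

Emit:
{"method": "drive_tool", "body": {"rows": [[[0, 0, 0], [1.0, -3.0, 3.0], 8.5], [[0, 0, 0], [1.0, -5.0, 2.0], 8.5], [[0, 0, 0], [0, -4.0, 1], 8.5], [[0, 0, 0], [0, 0, 0], 8.5]]}}

```text
clock: 9.45
position: [0.4442, 0.1063, 0.1962]
ee_rot: [0.0, 0.993, 0.119, 0.001]
contact_force: [0.1, 1.1, 0.2]
width: 0.0847
gripper_force: 0.0
```

```bash
python3 - <<'E'
from h import *
T=eyes.get_image("top");S=eyes.get_image("side")
cv2.imwrite("pics/top1.png",T[:,:,::-1]);cv2.imwrite("pics/side1.png",S[:,:,::-1])
t=T[165:220,310:370]; s=S[185:260,310:385]; a=T[260:315,170:230]; b=S[170:215,205:265]
f=lambda x:cv2.resize(x,(300,300),interpolation=cv2.INTER_CUBIC)
cv2.imwrite("pics/c2.png",np.vstack([np.hstack([f(t),f(s)]),np.hstack([f(a),f(b)])])[:,:,::-1])
E
```

```text
(no output)
```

View pics/c2.png

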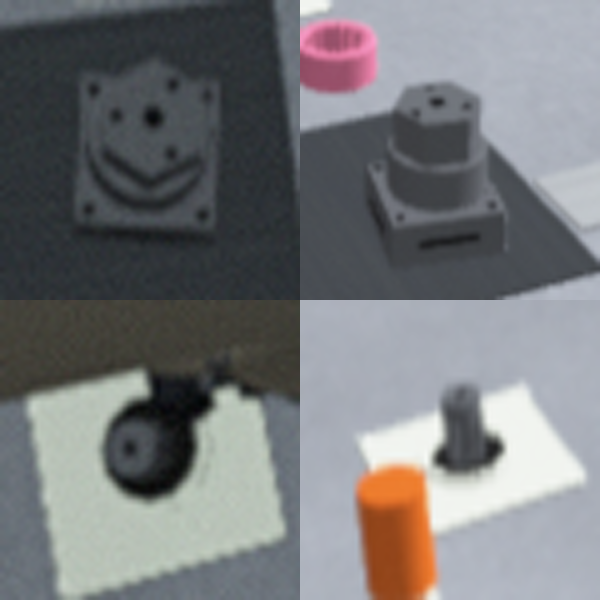

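The sun stands upright inside the small ring: lower-left crop, around (128,450) inside the dark disc. The carrier's three pins and centre hole are visible in the top crop at (116,115), (172,85), (172,153) and (153,117).

```bash
python3 - <<'E'
from h import *
T=lambda p:cr("top",p,310,165,5,300/55); S=lambda p:cr("side",p,310,185,4,4)
P=plane("top",[T(p) for p in((153,117),(116,115),(172,85),(172,153))],.076); print(P, P[1:].mean(0))
c=P[1:].mean(0); print(np.degrees(np.arctan2(*(P[1:]-c)[:,1::-1].T))%120)
print(plane("side",[S((137,103))],.076))
# hex nest outline orientation
im=cv2.imread("pics/top0.png"); d=((im.max(2)<100)*255).astype(np.uint8); ds,_=cv2.findContours(d,cv2.RETR_EXTERNAL,cv2.CHAIN_APPROX_NONE)
for e in ds:
    if cv2.pointPolygonTest(e,(442,261),False)>0:
        Q=plane("top",e[:,0],.003)[:,:2]*1000; q=Q-Q.mean(0); z=q[:,0]+1j*q[:,1]
        print("corner angle mod60",np.degrees(np.angle((z**6).sum()))/6, Q.mean(0))
E
```

```text
[[ 0.5772276  -0.05126574  0.076     ]
 [ 0.57970395 -0.03717211  0.076     ]
 [ 0.58793197 -0.06011603  0.076     ]
 [ 0.56335101 -0.0568005   0.076     ]] [ 0.57699564 -0.05136288  0.076     ]
[79.19503946 81.32713247 81.7281275 ]
[[ 0.57648054 -0.05280822  0.076     ]]
corner angle mod60 10.372521094257579 [ 414.53823995 -239.95392792]
```

Emit:
{"method": "drive_tool", "body": {"rows": [[[0, 0, -0.068], [1.5, -2.0, 0], 8.5], [[0, 0, -0.068], [2.5, -3.0, 0], 8.5], [[0, 0, -0.068], [2.5, -3.0, 0], 8.5], [[0, 0, -0.068], [2.5, -3.0, 0], 8.5], [[0, 0, -0.068], [2.5, -3.0, -1.0], 8.5], [[0, 0, -0.068], [1.5, -1.5, -2.0], 8.5], [[0, 0, 0], [0.3, -0.3, -2.0], 8.5], [[0, 0, 0], [0, 0, 0], 8.5]]}}

```text
clock: 10.55
position: [0.5756, -0.0482, 0.1428]
ee_rot: [-0.001, 0.997, -0.082, -0.003]
contact_force: [0.8, 0.1, -0.7]
width: 0.0851
gripper_force: 0.0
```

Emit:
{"method": "drive_tool", "body": {"rows": [[[0, 0, 0], [0.1, -0.3, -1.5], 8.5], [[0, 0, 0], [0, 0, -2.0], 8.5], [[0, 0, 0], [0, 0, -2.0], 8.5], [[0, 0, 0], [0, 0, -1.2], 8.5], [[0, 0, 0], [0, 0, -0.6], 8.5], [[0, 0, 0], [0, 0, 0], 8.5], [[0, 0, 0], [0, 0, 0], 8.5]]}}

```text
clock: 11.42
position: [0.5783, -0.0528, 0.073]
ee_rot: [0.0, 0.997, -0.082, 0.001]
contact_force: [0.3, -0.1, -0.2]
width: 0.0849
gripper_force: 0.0
```

Emit:
{"method": "drive_tool", "body": {"rows": [[[0, 0, 0], [-0.1, 0.1, -0.4], 8.5], [[0, 0, 0], [0, 0, -0.1], 6.5], [[0, 0, 0], [0, 0, 0], 4.5], [[0, 0, 0], [0, 0, 0], 3.5], [[0, 0, 0], [0, 0, 0], 3.0], [[0, 0, 0], [0, 0, 0], 3.0], [[0, 0, 0], [0, 0, 0], 3.0], [[0, 0, 0], [0, 0, 0], 3.0]], "force": 45}}

```text
clock: 12.42
position: [0.577, -0.0517, 0.0676]
ee_rot: [0.0, 0.997, -0.083, 0.0]
contact_force: [0.9, 0.4, 3.2]
width: 0.0369
gripper_force: 45.5
```

Emit:
{"method": "drive_tool", "body": {"rows": [[[0, 0, 0], [0, 0, 0.5], 3.0], [[0, 0, 0], [0, 0, 1.5], 3.0], [[0, 0, 0], [0, 0, 2.0], 3.0], [[0, 0, 0], [0, 0, 2.0], 3.0], [[0, 0, 0.05], [-1.0, -1.1, 1.5], 3.0], [[0, 0, 0.05], [-1.8, -2.1, 0.5], 3.0], [[0, 0, 0.05], [-2.2, -2.6, 0], 3.0], [[0, 0, 0.05], [-2.5, -2.9, 0], 3.0]]}}

```text
clock: 13.42
position: [0.5014, -0.1393, 0.1484]
ee_rot: [0.0, 1.0, 0.019, 0.001]
contact_force: [0.4, -0.3, 0.0]
width: 0.0371
gripper_force: 45.2
```

Emit:
{"method": "drive_tool", "body": {"rows": [[[0, 0, 0.05], [-2.5, -2.9, 0], 3.0], [[0, 0, 0.05], [-2.5, -2.9, 0], 3.0], [[0, 0, 0.049], [-2.0, -2.4, -0.5], 3.0], [[0, 0, 0], [-1.2, -1.4, -1.0], 3.0], [[0, 0, 0], [-0.5, -0.5, -1.5], 3.0], [[0, 0, 0], [0, 0, -2.0], 3.0], [[0, 0, 0], [0, 0, -2.0], 3.0], [[0, 0, 0], [0, 0, -1.0], 3.0]]}}

```text
clock: 14.42
position: [0.4145, -0.2395, 0.0671]
ee_rot: [-0.0, 0.996, 0.092, -0.0]
contact_force: [-0.4, 0.6, -0.2]
width: 0.0372
gripper_force: 45.2
```

Emit:
{"method": "drive_tool", "body": {"rows": [[[0, 0, 0], [0, 0, -1.5], 3.0], [[0, 0, 0], [0, 0, -1.5], 3.0], [[0, 0, 0], [0, 0, -0.8], 3.0], [[0, 0, 0], [0, 0, -0.4], 3.0], [[0, 0, 0], [0, 0, -0.2], 3.0], [[0, 0, 0], [0, 0, -0.2], 3.0], [[0, 0, 0], [0, 0, -0.1], 3.0], [[0, 0, 0], [0, 0, 0], 3.0]]}}

```text
clock: 15.42
position: [0.4148, -0.2397, 0.0204]
ee_rot: [0.0, 0.996, 0.092, 0.0]
contact_force: [0.6, 0.0, -1.2]
width: 0.0373
gripper_force: 45.2
```

Emit:
{"method": "drive_tool", "body": {"rows": [[[0, 0, 0], [0, 0, -0.1], 3.0], [[0, 0, 0], [0, 0, -0.08], 3.0], [[0, 0, 0], [0, 0, -0.05], 3.0], [[0, 0, 0], [0, 0, 0], 3.0]]}}

```text
clock: 15.92
position: [0.4148, -0.2397, 0.0186]
ee_rot: [0.0, 0.996, 0.092, 0.0]
contact_force: [-1.3, 1.1, 5.1]
width: 0.037
gripper_force: 45.9
```

Emit:
{"method": "drive_tool", "body": {"rows": [[[0, 0, 0], [0, 0, 0], 4.0], [[0, 0, 0], [0, 0, 0], 5.0], [[0, 0, 0], [0, 0, 0], 6.0], [[0, 0, 0], [0, 0, 0.2], 7.0], [[0, 0, 0], [0, 0, 1.5], 7.0], [[0, 0, 0], [0, 0, 3.0], 7.5], [[0, 0, 0], [0, 0, 4.0], 8.5], [[0, 0, 0], [-1.0, 2.0, 4.0], 8.5]]}}

```text
clock: 16.92
position: [0.4055, -0.2206, 0.1464]
ee_rot: [0.001, 0.996, 0.091, 0.001]
contact_force: [0.2, -0.1, -0.1]
width: 0.0849
gripper_force: 0.0
```

Emit:
{"method": "drive_tool", "body": {"rows": [[[0, 0, 0], [-2.0, 3.5, 2.0], 8.5], [[0, 0, 0], [-2.0, 3.5, 1.0], 8.5], [[0, 0, 0], [-2.0, 3.0, 0], 8.5], [[0, 0, 0], [0, 0, 0], 8.5]]}}

```text
clock: 17.42
position: [0.3427, -0.1176, 0.1751]
ee_rot: [-0.0, 0.996, 0.093, -0.0]
contact_force: [-0.0, -1.2, -0.1]
width: 0.0853
gripper_force: 0.0
```

```bash
python3 - <<'E'
from h import *
T=eyes.get_image("top");S=eyes.get_image("side")
cv2.imwrite("pics/top2.png",T[:,:,::-1]);cv2.imwrite("pics/side2.png",S[:,:,::-1])
t=T[165:220,310:370]; s=S[185:260,310:385]; a=T[230:290,410:470]; b=S[295:370,250:350]
f=lambda x:cv2.resize(x,(300,300),interpolation=cv2.INTER_CUBIC)
cv2.imwrite("pics/c3.png",np.vstack([np.hstack([f(t),f(s)]),np.hstack([f(a),f(b)])])[:,:,::-1])
E
```

```text
(no output)
```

View pics/c3.png

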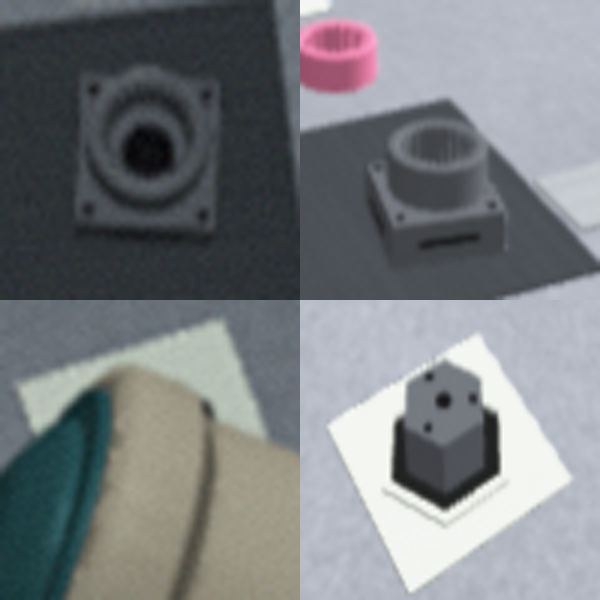

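The carrier sits flat in the hex nest, in the same orientation as the outline. The ring is now on top of the pile: rim centre near (149,136) in the top crop and (438,145) in the side crop.

```bash
python3 - <<'E'
from h import *
T=lambda p:cr("top",p,310,165,5,300/55); S=lambda p:cr("side",p,310,185,4,4)
print(plane("side",[S((138,145)),S((88,147)),S((188,147)),S((138,118)),S((138,172))],.052))
print(plane("top",[T((149,136)),T((91,136)),T((206,136)),T((149,66)),T((149,204))],.052))
h=plane("top",[T(p) for p in((93,90),(207,97),(202,216),(88,210))],.028); print("hous",h.mean(0))
print("predict inner+outer top circle center",proj("top",[.577,-.052,.052]))
E
```

```text
[[ 0.57724563 -0.05272267  0.052     ]
 [ 0.55416993 -0.04444999  0.052     ]
 [ 0.59868442 -0.06433277  0.052     ]
 [ 0.58821286 -0.02930579  0.052     ]
 [ 0.56688829 -0.0748382   0.052     ]]
[[ 0.57618191 -0.050577    0.052     ]
 [ 0.5790022  -0.02774416  0.052     ]
 [ 0.57341002 -0.07301476  0.052     ]
 [ 0.60229444 -0.0540415   0.052     ]
 [ 0.55112329 -0.04725147  0.052     ]]
hous [ 0.57544132 -0.05086943  0.028     ]
predict inner+outer top circle center [[340.05688382 189.04155042]]
```

Emit:
{"method": "drive_tool", "body": {"rows": [[[0, 0, 0], [2.0, 0.6, 0], 8.5], [[0, 0, 0], [3.5, 1.0, 0], 8.5], [[0, 0, 0], [4.0, 1.2, 0], 8.5], [[0, 0, 0], [4.5, 1.3, -0.5], 8.5], [[0, 0, 0], [4.5, 1.3, -1.5], 8.5], [[0, 0, 0], [3.2, 0.9, -2.0], 8.5], [[0, 0, 0], [1.5, 0.4, -2.0], 8.5], [[0, 0, 0], [0, 0, -1.5], 8.5]]}}

```text
clock: 18.52
position: [0.5783, -0.0532, 0.0982]
ee_rot: [0.0, 0.996, 0.092, -0.0]
contact_force: [-0.0, 1.0, -0.4]
width: 0.0848
gripper_force: 0.0
```

Emit:
{"method": "drive_tool", "body": {"rows": [[[0, 0, 0], [0, 0, 0], 8.5], [[0, 0, 0], [0, 0, 0], 8.5]]}}

```text
clock: 18.77
position: [0.5765, -0.0532, 0.1005]
ee_rot: [0.0, 0.996, 0.091, 0.0]
contact_force: [-0.7, -0.7, 0.0]
width: 0.0846
gripper_force: 0.0
```

Emit:
{"method": "drive_tool", "body": {"rows": [[[0, 0, 0], [0.05, 0.15, -1.5], 8.5], [[0, 0, 0], [0, 0, -2.0], 8.5], [[0, 0, 0], [0, 0, -1.2], 8.5], [[0, 0, 0], [0, 0, -0.6], 8.5], [[0, 0, 0], [0, 0, -0.4], 8.5], [[0, 0, 0], [0, 0, 0], 7.5], [[0, 0, 0], [0, 0, 0], 6.5]]}}

```text
clock: 19.65
position: [0.5776, -0.0512, 0.0435]
ee_rot: [0.0, 0.996, 0.092, 0.0]
contact_force: [1.2, -0.1, 0.2]
width: 0.0647
gripper_force: 0.0
```

Emit:
{"method": "drive_tool", "body": {"rows": [[[0, 0, 0], [0, 0, -0.2], 5.8], [[0, 0, 0], [0, 0, 0], 5.0], [[0, 0, 0], [0, 0, 0], 4.5], [[0, 0, 0], [0, 0, 0], 4.2], [[0, 0, 0], [0, 0, 0], 4.2], [[0, 0, 0], [0, 0, 0], 4.2]], "force": 45}}

```text
clock: 20.4
position: [0.5773, -0.0512, 0.0415]
ee_rot: [0.0, 0.996, 0.092, 0.0]
contact_force: [-1.7, 0.3, 4.8]
width: 0.0492
gripper_force: 46.1
```

Emit:
{"method": "drive_tool", "body": {"rows": [[[0, 0, 0], [0, 0, 0.5], 4.2], [[0, 0, 0], [0, 0, 1.5], 4.2], [[0, 0, 0], [0, 0, 2.0], 4.2], [[0, 0, 0], [0, 0, 2.0], 4.2], [[0, 0, 0], [0, 1.5, 1.5], 4.2], [[0, 0, 0], [0, 3.0, 0.5], 4.2], [[0, 0, 0], [0, 3.5, 0], 4.2], [[0, 0, 0], [0, 3.5, 0], 4.2]]}}

```text
clock: 21.4
position: [0.577, 0.0658, 0.1217]
ee_rot: [-0.0, 0.996, 0.092, 0.0]
contact_force: [0.2, 0.2, -0.4]
width: 0.0488
gripper_force: 46.5
```

Emit:
{"method": "drive_tool", "body": {"rows": [[[0, 0, 0], [0, 3.5, 0], 4.2], [[0, 0, 0], [0, 3.5, 0], 4.2], [[0, 0, 0], [0, 3.5, 0], 4.2], [[0, 0, 0], [0, 3.5, -0.5], 4.2], [[0, 0, 0], [0, 2.5, -1.5], 4.2], [[0, 0, 0], [0, 1.4, -2.0], 4.2], [[0, 0, 0], [0, 0.5, -1.5], 4.2], [[0, 0, 0], [0, 0, -0.5], 4.2]]}}

```text
clock: 22.4
position: [0.5762, 0.2473, 0.0594]
ee_rot: [0.001, 0.996, 0.092, -0.001]
contact_force: [-0.6, 0.4, -0.3]
width: 0.0489
gripper_force: 46.5
```

Emit:
{"method": "drive_tool", "body": {"rows": [[[0, 0, 0], [0, 0, 0], 4.2], [[0, 0, 0], [0, 0, 0], 4.2]]}}

```text
clock: 22.65
position: [0.5779, 0.2472, 0.0616]
ee_rot: [0.0, 0.996, 0.091, 0.001]
contact_force: [0.2, 0.3, -0.4]
width: 0.0491
gripper_force: 46.5
```

To TCP 0.0175, then touch.

Emit:
{"method": "drive_tool", "body": {"rows": [[[0, 0, 0], [0, 0, -1.0], 4.2], [[0, 0, 0], [0, 0, -1.5], 4.2], [[0, 0, 0], [0, 0, -1.0], 4.2], [[0, 0, 0], [0, 0, -0.5], 4.2], [[0, 0, 0], [0, 0, -0.2], 4.2], [[0, 0, 0], [0, 0, -0.1], 4.2], [[0, 0, 0], [0, 0, 0], 4.2], [[0, 0, 0], [0, 0, 0], 4.2]]}}

```text
clock: 23.65
position: [0.5774, 0.2479, 0.0184]
ee_rot: [-0.0, 0.996, 0.092, 0.0]
contact_force: [0.2, -0.2, 0.5]
width: 0.0487
gripper_force: 46.5
```

Emit:
{"method": "drive_tool", "body": {"rows": [[[0, 0, 0], [0, 0, -0.1], 4.2], [[0, 0, 0], [0, 0, -0.08], 4.2], [[0, 0, 0], [0, 0, -0.05], 4.2], [[0, 0, 0], [0, 0, 0], 4.2]]}}

```text
clock: 24.15
position: [0.5773, 0.2478, 0.0166]
ee_rot: [0.0, 0.996, 0.092, 0.0]
contact_force: [-2.0, -1.1, 5.3]
width: 0.0488
gripper_force: 47.0
```

Emit:
{"method": "drive_tool", "body": {"rows": [[[0, 0, 0], [0, 0, 0], 5.2], [[0, 0, 0], [0, 0, 0], 6.2], [[0, 0, 0], [0, 0, 0], 7.0], [[0, 0, 0], [0, 0, 0.2], 7.5], [[0, 0, 0], [0, 0, 1.5], 7.5], [[0, 0, 0], [0, 0, 3.0], 8.0], [[0, 0, 0], [-0.5, 0, 4.0], 8.5], [[0, 0, -0.07], [-2.0, -2.0, 3.0], 8.5]]}}

```text
clock: 25.15
position: [0.5539, 0.2288, 0.1356]
ee_rot: [-0.001, 0.998, 0.056, 0.002]
contact_force: [0.3, 0.6, 0.2]
width: 0.0855
gripper_force: 0.0
```

Emit:
{"method": "drive_tool", "body": {"rows": [[[0, 0, -0.07], [-3.0, -3.0, 2.0], 8.5], [[0, 0, -0.07], [-3.0, -3.0, 1.0], 8.5], [[0, 0, -0.07], [-3.0, -3.0, 0], 8.5], [[0, 0, -0.078], [-2.0, -1.5, 0], 8.5], [[0, 0, 0], [0, 0, 0], 8.5]]}}

```text
clock: 25.78
position: [0.441, 0.1221, 0.1639]
ee_rot: [-0.0, 0.996, -0.087, 0.0]
contact_force: [1.0, -0.4, -0.1]
width: 0.0843
gripper_force: 0.0
```

```bash
python3 - <<'E'
from h import *
T=eyes.get_image("top");S=eyes.get_image("side")
cv2.imwrite("pics/top3.png",T[:,:,::-1]);cv2.imwrite("pics/side3.png",S[:,:,::-1])
t=T[165:220,310:370]; s=S[185:260,310:385]; a=T[180:240,165:225]; b=S[155:205,260:330]
f=lambda x:cv2.resize(x,(300,300),interpolation=cv2.INTER_CUBIC)
cv2.imwrite("pics/c4.png",np.vstack([np.hstack([f(t),f(s)]),np.hstack([f(a),f(b)])])[:,:,::-1])
E
```

```text
(no output)
```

View pics/c4.png

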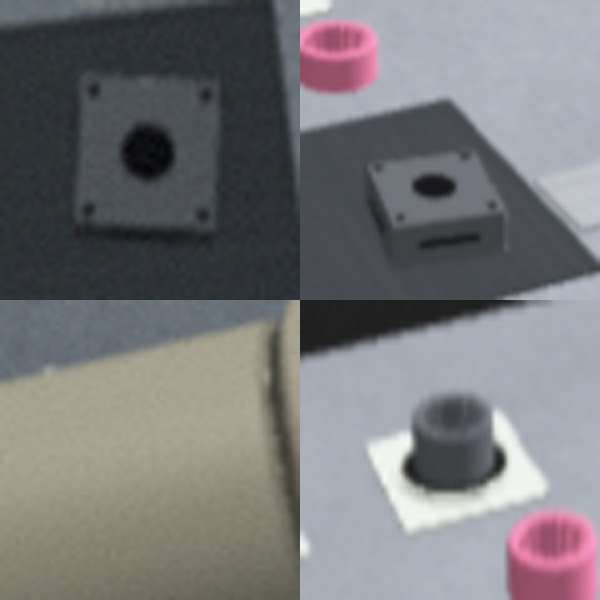

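The ring lies in its round nest (lower-right crop). The housing is alone on the plate, with its holes unchanged at about (93,90), (207,97), (202,216) and (88,210).

Emit:
{"method": "drive_tool", "body": {"rows": [[[0, 0, 0], [1.2, -1.6, 0], 8.5], [[0, 0, 0], [2.4, -3.1, 0], 8.5], [[0, 0, 0], [2.8, -3.6, 0], 8.5], [[0, 0, 0], [2.8, -3.6, -1.0], 8.5], [[0, 0, 0], [2.5, -3.2, -2.0], 8.5], [[0, 0, 0], [1.7, -2.2, -2.0], 8.5], [[0, 0, 0], [0, 0, -2.0], 8.5], [[0, 0, 0], [0, 0, -1.0], 8.5]]}}

```text
clock: 26.88
position: [0.5769, -0.0513, 0.0809]
ee_rot: [0.0, 0.996, -0.087, -0.001]
contact_force: [-0.6, -0.6, -0.3]
width: 0.0848
gripper_force: 0.0
```

Emit:
{"method": "drive_tool", "body": {"rows": [[[0, 0, 0], [0, 0, 0], 8.5], [[0, 0, 0], [0, 0, 0], 8.5]]}}

```text
clock: 27.12
position: [0.577, -0.0501, 0.0834]
ee_rot: [0.0, 0.996, -0.087, 0.001]
contact_force: [-0.2, -0.2, 0.4]
width: 0.0851
gripper_force: 0.0
```

Emit:
{"method": "drive_tool", "body": {"rows": [[[0, 0, 0], [-0.1, -0.05, -1.5], 8.5], [[0, 0, 0], [0, 0, -2.0], 8.5], [[0, 0, 0], [0, 0, -2.0], 8.5], [[0, 0, 0], [0, 0, -1.0], 8.5], [[0, 0, 0], [0, 0, -0.6], 8.5], [[0, 0, 0], [0, 0, -0.4], 8.5], [[0, 0, 0], [0, 0, 0], 8.0], [[0, 0, 0], [0, 0, 0], 7.0]]}}

```text
clock: 28.12
position: [0.5757, -0.0507, 0.0082]
ee_rot: [0.0, 0.996, -0.087, 0.001]
contact_force: [0.3, 0.0, 0.4]
width: 0.0703
gripper_force: 0.0
```

Emit:
{"method": "drive_tool", "body": {"rows": [[[0, 0, 0], [0, 0, -0.2], 6.5], [[0, 0, 0], [0, 0, 0], 6.0], [[0, 0, 0], [0, 0, 0], 5.5], [[0, 0, 0], [0, 0, 0], 5.0], [[0, 0, 0], [0, 0, 0], 5.0], [[0, 0, 0], [0, 0, 0], 5.0], [[0, 0, 0], [0, 0, 0], 5.0]], "force": 60}}

```text
clock: 29.0
position: [0.5766, -0.0509, 0.0087]
ee_rot: [0.0, 0.996, -0.087, 0.002]
contact_force: [-3.9, 0.4, 17.4]
width: 0.057
gripper_force: 71.1
```

Force of 17 N: I had the tip offset's sign wrong here, so the tips are touching the plate. I open, raise 8 mm and regrip.

Emit:
{"method": "drive_tool", "body": {"rows": [[[0, 0, 0], [0, 0, 0.2], 5.8], [[0, 0, 0], [0, 0, 0.1], 6.3], [[0, 0, 0], [0, 0, 0.5], 6.5], [[0, 0, 0], [0, 0, 0.2], 6.5], [[0, 0, 0], [0, 0, 0], 6.5]]}}

```text
clock: 29.62
position: [0.5754, -0.0507, 0.0158]
ee_rot: [0.0, 0.996, -0.087, 0.0]
contact_force: [-0.2, -1.3, -0.2]
width: 0.0652
gripper_force: 0.0
```

Emit:
{"method": "drive_tool", "body": {"rows": [[[0, 0, 0], [0, 0, 0], 6.0], [[0, 0, 0], [0, 0, 0], 5.5], [[0, 0, 0], [0, 0, 0], 5.0], [[0, 0, 0], [0, 0, 0], 5.0], [[0, 0, 0], [0, 0, 0], 5.0], [[0, 0, 0], [0, 0, 0], 5.0]], "force": 60}}

```text
clock: 30.38
position: [0.5755, -0.0507, 0.016]
ee_rot: [0.0, 0.996, -0.087, 0.0]
contact_force: [0.5, -0.5, 4.7]
width: 0.0566
gripper_force: 65.7
```

Emit:
{"method": "drive_tool", "body": {"rows": [[[0, 0, 0], [0, 0, 0.5], 5.0], [[0, 0, 0], [0, 0, 1.5], 5.0], [[0, 0, 0], [0, 0, 2.0], 5.0], [[0, 0, 0.05], [0, -1.0, 2.0], 5.0], [[0, 0, 0.05], [0.1, -2.0, 1.0], 5.0], [[0, 0, 0.05], [0.1, -3.0, 0], 5.0], [[0, 0, 0.05], [0.1, -3.0, 0], 5.0], [[0, 0, 0.05], [0.1, -3.0, 0], 5.0]]}}

```text
clock: 31.38
position: [0.5792, -0.1715, 0.0865]
ee_rot: [0.0, 0.999, 0.039, 0.0]
contact_force: [0.0, -0.6, -0.8]
width: 0.0566
gripper_force: 65.2
```

Emit:
{"method": "drive_tool", "body": {"rows": [[[0, 0, 0.05], [0.1, -3.0, 0], 5.0], [[0, 0, 0.047], [0.1, -2.5, 0], 5.0], [[0, 0, 0], [0, -1.4, -0.5], 5.0], [[0, 0, 0], [0, -0.5, -1.0], 5.0], [[0, 0, 0], [0, 0, -1.5], 5.0], [[0, 0, 0], [0, 0, -0.5], 5.0], [[0, 0, 0], [0, 0, 0], 5.0], [[0, 0, 0], [0, 0, 0], 5.0]]}}

```text
clock: 32.38
position: [0.5816, -0.2443, 0.051]
ee_rot: [0.0, 0.996, 0.087, 0.0]
contact_force: [0.7, 0.4, -0.1]
width: 0.0565
gripper_force: 65.2
```

Good pose, at yaw 10°. I lower to about 0.018.

Emit:
{"method": "drive_tool", "body": {"rows": [[[0, 0, 0], [-0.05, -0.05, -1.0], 5.0], [[0, 0, 0], [0, 0, -1.0], 5.0], [[0, 0, 0], [0, 0, -0.7], 5.0], [[0, 0, 0], [0, 0, -0.3], 5.0], [[0, 0, 0], [0, 0, -0.2], 5.0], [[0, 0, 0], [0, 0, 0], 5.0], [[0, 0, 0], [0, 0, 0], 5.0]]}}

```text
clock: 33.25
position: [0.581, -0.2453, 0.019]
ee_rot: [0.0, 0.996, 0.086, 0.0]
contact_force: [-0.9, 0.4, -1.4]
width: 0.0566
gripper_force: 65.2
```

Emit:
{"method": "drive_tool", "body": {"rows": [[[0, 0, 0], [0, 0, -0.1], 5.0], [[0, 0, 0], [0, 0, -0.08], 5.0], [[0, 0, 0], [0, 0, -0.05], 5.0], [[0, 0, 0], [0, 0, 0], 5.0]]}}

```text
clock: 33.75
position: [0.5808, -0.2452, 0.017]
ee_rot: [0.0, 0.996, 0.086, 0.0]
contact_force: [-1.3, 1.7, 5.2]
width: 0.0567
gripper_force: 65.8
```

Emit:
{"method": "drive_tool", "body": {"rows": [[[0, 0, 0], [0, 0, 0], 6.0], [[0, 0, 0], [0, 0, 0], 7.0], [[0, 0, 0], [0, 0, 0], 7.8], [[0, 0, 0], [0, 0, 0.2], 8.5], [[0, 0, 0], [0, 0, 1.0], 8.5], [[0, 0, 0], [0, 0, 2.5], 8.5], [[0, 0, 0], [0, 0, 4.0], 8.5], [[0, 0, 0], [0, 0, 4.0], 8.5]]}}

```text
clock: 34.75
position: [0.5807, -0.2452, 0.1352]
ee_rot: [0.0, 0.996, 0.086, 0.0]
contact_force: [-0.2, -0.6, -0.7]
width: 0.085
gripper_force: 0.0
```

Emit:
{"method": "drive_tool", "body": {"rows": [[[0, 0, 0], [-2.0, 2.0, 3.0], 8.5], [[0, 0, 0], [-3.5, 3.0, 1.0], 8.5], [[0, 0, 0], [-4.0, 3.0, 0], 8.5], [[0, 0, 0], [-4.0, 3.0, 0], 8.5], [[0, 0, 0], [-4.0, 3.0, 0], 8.5], [[0, 0, 0], [-4.0, 3.0, 0], 8.5], [[0, 0, 0], [-2.0, 2.0, 0], 8.5], [[0, 0, 0], [0, 0, 0], 8.5]]}}

```text
clock: 35.75
position: [0.3441, -0.054, 0.1741]
ee_rot: [0.0, 0.996, 0.087, 0.0]
contact_force: [0.7, -0.1, 0.8]
width: 0.0848
gripper_force: 0.0
```

```bash
python3 - <<'E'
from h import *
for n in("top","side"): cv2.imwrite(f"pics/{n}4.png",eyes.get_image(n)[:,:,::-1])
E
```

```text
(no output)
```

View pics/top4.png

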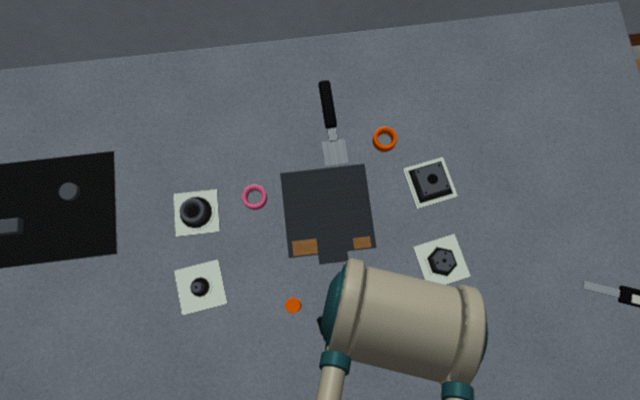

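View pics/side4.png

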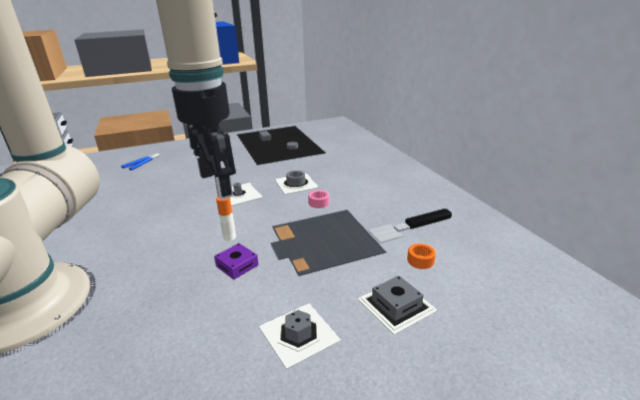

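All four parts sit flat in their nests: sun (200,287), carrier (442,261), ring (196,212), housing (431,181). The glue stick, scraper and look-alikes have not moved, and the gripper is clear of everything.

```bash
python3 -c "
from rig import job; print(job.sign_off())"
```

```text
the job is handed in; nothing more can be done
None
```

All four parts were taken down in order and set upright and flat in their nests, the glue stick and scraper were left untouched, and I handed the job in at about 36 s; the fingertips once pressed the build plate at about 17 N before I regripped the housing.

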